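Fold the tube hold-down flap and shut the sample transport case

ROBOT

A 6-joint arm with a two-finger parallel gripper is mounted at the origin on the work surface. World frame = base frame: x ahead of the robot, y to its left, z up, the work surface at z = 0. Lengths are in m, angles in rad, forces in N, time in s.
With the tool pointing down it reaches from about 0.3 to 0.875 m from the base axis. Payload 6.4 kg.
Tool frame: the origin (TCP) lies on the centre line of the jaws, within the pads' length; the fingertips stand 25 mm ahead of it and the grasp point (between the pads) lies 6 mm ahead of it; z points along the fingers, y is the direction in which the jaws open and shut (so a half turn about z gives the same grasp; the last joint's range is limited). The gripper opens to 88 mm and grips with 3 to 60 N. Pads are 18 mm wide; open, the fingers measure 123 mm over their backs; the gripper's body (75 mm by 187 mm) begins 45 mm behind the grasp point.
Start: joints at [-1.495, 0.181, 1.607, -0, 1.354, -0.206], TCP at [0.16, -0.552, 0.264] pointing down, gripper open.
Joint ranges: [-2.99, 2.99], [-0.89, 2.07], [0.3, 2.58], [-1.14, 4.28], [0, 2.63], [-3.12, 3.12]. Speed limits (rad/s): [2.57, 2.57, 3.01, 3.14, 3.14, 3.14].

INTERFACE

Orientations are given as a unit quaternion [x, y, z, w].
In Python, from rig import arm gives the robot as it stands. Calls block until the motion is done:
- arm.reach(position, orientation): joint-space move of the TCP to a pose.
- arm.move_l(position, velocity=0.15, orientation=None): straight line of the TCP; orientation=None keeps the orientation; velocity is the mean speed in m/s.
- arm.set_joints(angles): joint-space move.
- arm.set_gripper(opening, squeeze=None): finger opening in m; squeeze is the grip in N (None keeps the last); returns when the fingers have stopped.
- arm.pause(seconds).
- arm.ik(position, orientation): joint angles nearest the present ones, or None.
- arm.observe(): the state.
- arm.get_image(name): name is "scene" or "top" or "wrist"; returns the picture (480x640x3 uint8, blue, green, red); there is no depth.
- arm.get_calibration(name): a dict with "vertical_fov" (degrees; the focal length in pixels is half the picture's height over the tangent of half this angle, whatever the lens; pixels are square), "cx", "cy" (the principal point, pixels), "dist" ([k1, k2, p1, p2, k3] as OpenCV has them; the pictures are not rectified), "position" and "rotation" of the camera in the world. Camera axes: x right, y down, z forward; pixel columns grow to the right and rows downward; lengths in m; the calibration is good to about 2 mm. A picture is of the moment at which its call begins: read the wrist's pose just before it. get_calibration takes no time and is no camera call; for the wrist camera it gives the pose at the moment of the call.
A pose or a line that the arm cannot do raises arm.PlanningError and nothing moves.
- arm.job_done(): hands the job in, once; it reports no verdict.
The state is a dict: "clock": time; "joint_pos": joint angles; "joint_velocities": joint speeds; "joint_torque": joint torques, N m; "position": TCP position; "tool_rot": TCP orientation; "ft_force": force on the tool from outside, world axes, zero at the start; "wrist_torque": the same for the moment, N m; "grip_width": finger opening in m.
Only numpy, scipy, OpenCV 4.12 (cv2) and the standard library are available. Lean on these libraries where they do the work, as an engineer would, in place of code of your own. Each camera call takes 0.05 s, during which the arm holds its last target.

TASK

The tubes are racked and the transport case is ready to be closed: fold the orange hold-down flap inside it down flat onto the tube caps, then swing the blue lid shut over it until it lies fully closed on the rim. Just push with the fingertips: take nothing between the fingers, lift nothing, and leave the case and the cups, bottle, rack, tip box and timer around it standing where they are.

Things in the scene. Friction and masses are not known exactly. Their poses are not given: they have to be found in the camera images.
- case: white transport case, loose, 3 kg, outside 175 (x) x 260 (y) x 130 mm high, walls 20 mm, inside 135 x 220 mm. Origin: centre of its underside, on the bench (z = 0). Its +x runs across the short side from the flap's hinge wall to the lid's hinge wall, +y along its length, z up. +x points to the robot's left (world +y), within 45 degrees. A grip bar 84 to 106 mm up sticks 11 mm out of each short end.
- flap (a joint): angle of the orange hold-down flap, rad: 0 = folded flat on the tube caps, 1.57 = upright, 1.70 = stop, leaning outwards. Stiff hinge (0.13 N m): it stays wherever it is left, so it must be pushed all the way down. It turns about point flap_hinge, parallel to case y; folding moves its free edge towards case +x and down. 130 g.
- flap_hinge (a point): middle of the flap's hinge line, just inside the case's -x wall: case frame x = -58 mm, y = 0, 100 mm above the bench (30 mm below the rim). The tube caps (red, violet) beside it reach 91 mm above the bench.
- flap_edge (a point): middle of the flap's free edge, 116 mm from the hinge, on the face that is on top when folded and faces outwards (case -x) when upright. Orange plate 200 mm wide (case y), 6 mm thick (3 mm either side of the hinge plane), 1.5 mm ribs on that face, grey foam on the other; a tab 44 mm wide reaches 122 mm from the hinge. Folded, its top is 103 mm above the bench.
- lid (a joint): angle of the blue lid, rad: 0 = fully shut, 1.57 = upright, 1.75 = stop, leaning outwards. Stiff hinge (0.62 N m): it stays wherever it is left, so it must be pushed down until it lies on the rim. It turns about point lid_hinge, parallel to case y; shutting moves its free edge towards case -x and down. 0.5 kg. It cannot shut over an upright flap.
- lid_hinge (a point): middle of the lid's hinge line, on the top outer edge of the case's +x wall: case frame x = +87.5 mm, y = 0, 130 mm above the bench.
- lid_edge (a point): middle of the lid's free edge, 175 mm from the hinge, on its outer face (on top when shut, facing case +x when open). Blue slab 175 x 260 mm, its inner face 1 mm and outer face 31 mm off the hinge plane; a lip 80 mm wide sticks 12 mm further out at the edge, a grey plug 10 mm thick inside. Shut, its top is 161 mm above the bench; open, its lip stands about 317 mm up.
- cup_a: red-lidded screw-capped specimen cup 64 mm across at the cap, 70 mm high; origin under its centre. Leave it alone.
- cup_b: red-lidded screw-capped specimen cup 64 mm across at the cap, 70 mm high; origin under its centre. Leave it alone.
- cup_c: yellow-lidded screw-capped specimen cup 64 mm across at the cap, 70 mm high; origin under its centre. Leave it alone.
- bottle: amber reagent bottle with black cap, 64 mm across, 125 mm high; origin under its centre. Leave it alone.
- rack: blue rack of glass test tubes, 84 x 180 mm, 120 mm high over the tubes; origin under its centre. Leave it alone.
- tip_box: blue pipette-tip box with clear cover, 85 x 125 mm, 80 mm high; origin under its centre. Leave it alone.
- timer: small white bench timer lying flat, 62 x 70 x 20 mm; origin under its centre. Leave it alone.

How it is judged:
On the way, in this order (a step that is already met when the one before it is completed fails the run):
1. the flap is folded flat onto the tube caps while the lid is still open (value of joint flap below 0.06 rad and value of joint lid above 1 rad), for 0.2 s.
2. the lid is swung shut over the folded flap (value of joint lid below 0.035 rad and value of joint flap below 0.06 rad), for 0.2 s.
At the end, for the whole second after the job is handed in: The flap lies flat (within 0.06 rad) and the lid is shut (within 0.035 rad, about 6 mm at its edge); the case is at rest, level, within 30 mm of where it stood, and every bystander within 20 mm of where it stood (all of step 2 and distance of case from where it was at the start of the episode below 0.03 m and angle between case's own z axis and vertical below 0.05 rad and linear speed of case below 0.01 m/s and distance of each of cup_a, cup_b, cup_c, bottle, rack, tip_box, timer from where it was at the start of the episode below 0.02 m); the robot touches nothing.
It fails at once if the lid is brought down (below 0.9 rad) over a flap that is still up (above 0.2 rad) (value of joint lid below 0.9 rad and value of joint flap above 0.2 rad).
It fails at once if the case is lifted, tipped, or shoved more than 30 mm (distance of case from where it was at the start of the episode above 0.03 m or height (world z) of case above 0.01 m or angle between case's own z axis and vertical above 0.12 rad).
It fails at once if the flap or the lid is taken between the fingers (the grasp point comes inside its plate) ((x of the grasp point in the frame of flap_edge between -0.118 and 0.007 m and y of the grasp point in the frame of flap_edge between -0.1 and 0.1 m and z of the grasp point in the frame of flap_edge between -0.011 and -0.001 m) or (x of the grasp point in the frame of lid_edge between -0.012 and 0.17 m and y of the grasp point in the frame of lid_edge between -0.13 and 0.13 m and z of the grasp point in the frame of lid_edge between -0.04 and -0.001 m)).
It fails at once if a cup, the bottle, the rack, the tip box or the timer is lifted, knocked over or moved more than 20 mm (distance of any of cup_a, cup_b, cup_c, bottle, rack, tip_box, timer from where it was at the start of the episode above 0.02 m or angle between any of cup_a, cup_b, cup_c, bottle, rack, tip_box, timer's own z axis and vertical above 0.35 rad).
It also fails if it takes over 51 s, if anything falls off the work surface, if the arm or the gripper's body presses on something with over 40 N, if the wrist force passes 120 N, or if a joint passes its speed limit or range.

## Working session

There is one attempt and no reset: what is moved stays moved. The work goes in short steps, each a Python script; the robot and the scene stay as the last script left them, time stands still between calls to the robot, and variables do not carry over. Pictures are saved under pics/ and viewed, and the job is handed in when it is done.

```bash
ls; mkdir -p pics; python3 - <<'E'
from rig import arm
import cv2
for n in("scene","top","wrist"):
    c=arm.get_calibration(n); print(n,c)
    cv2.imwrite(f"pics/{n}0.png",arm.get_image(n))
s=arm.observe(); print(s)
E
```

```text
pics
scene {'vertical_fov': 47.66170147510664, 'cx': 321.116333593366, 'cy': 241.09550045321703, 'dist': array([-0.06686363,  0.        ,  0.        ,  0.        ,  0.        ]), 'position': array([1.58198657, 0.22453757, 1.2530704 ]), 'rotation': array([ 0.56981903,  0.73896005, -0.28236368, -0.22251983])}
top {'vertical_fov': 52.955949047492346, 'cx': 318.37423257194115, 'cy': 241.02324839097372, 'dist': array([-0.08669255,  0.        ,  0.        ,  0.        ,  0.        ]), 'position': array([ 0.39658549, -0.03925315,  1.54558183]), 'rotation': array([-0.69839676,  0.71246012, -0.04831301,  0.04804572])}
wrist {'vertical_fov': 70.46922847889115, 'cx': 312.32526132532035, 'cy': 241.20443487291888, 'dist': array([0.00159763, 0.        , 0.        , 0.        , 0.        ]), 'position': array([ 0.23856142, -0.53067637,  0.38383066]), 'rotation': array([ 0.78983483, -0.59279158, -0.09524194,  0.12525198])}
{'clock': 0.15, 'joint_pos': array([-1.49526621e+00,  1.81359555e-01,  1.60772943e+00,  3.34396986e-06,
        1.35379795e+00, -2.06322391e-01]), 'joint_velocities': array([ 0.00015935, -0.00273795, -0.00230325, -0.00032372,  0.00018598,
        0.00108035]), 'joint_torque': array([ 1.11240155e-03, -4.34228539e+01, -3.42174804e+01,  7.02702999e-02,
        3.55933432e-02, -8.00961652e-05]), 'position': array([ 0.15990587, -0.55194749,  0.2630468 ]), 'tool_rot': array([ 9.90086162e-01,  1.40459860e-01,  4.39195733e-05, -6.45653455e-04]), 'ft_force': array([-0.41080886,  0.32208755,  0.57195874]), 'wrist_torque': array([ 0.00816641, -0.00383384, -0.01348076]), 'grip_width': 0.0882830996360993}
```

View pics/scene0.png

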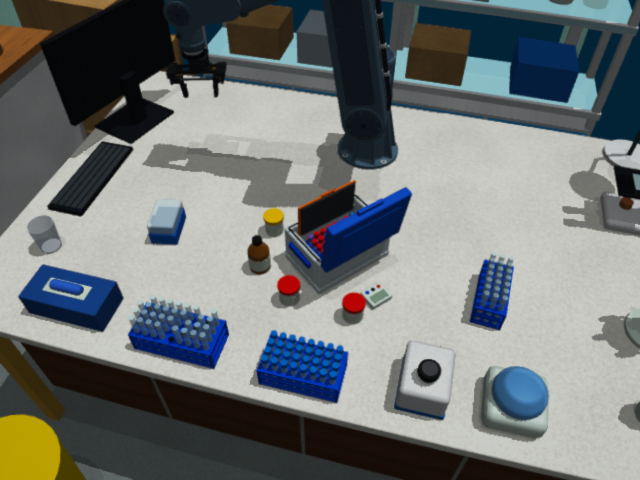

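View pics/top0.png

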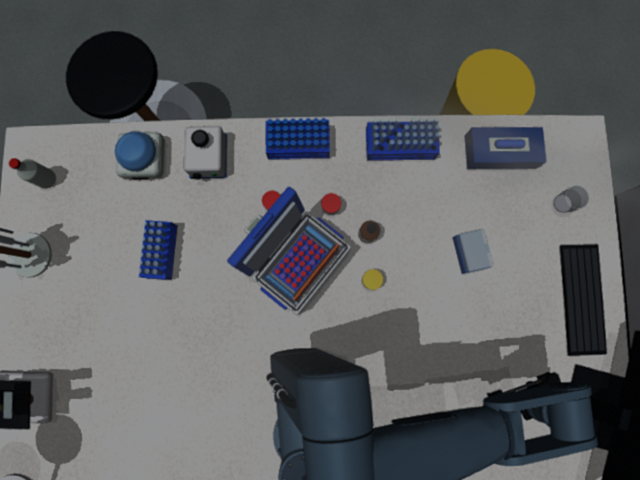

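The case sits around (305,258) in the top view. Its lid stands open on the upper left and the flap is nearly upright on the lower right. I'll zoom in for the corners.

```bash
python3 - <<'E'
import cv2
a=cv2.imread("pics/top0.png")[170:330,210:410]; cv2.imwrite("pics/topz.png",cv2.resize(a,None,fx=4,fy=3.75 if 0 else 4,interpolation=cv2.INTER_CUBIC)[:600])
a=cv2.imread("pics/scene0.png")[170:320,230:430]; cv2.imwrite("pics/scenez.png",cv2.resize(a,None,fx=4,fy=4,interpolation=cv2.INTER_CUBIC))
E
```

```text
(no output)
```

View pics/topz.png

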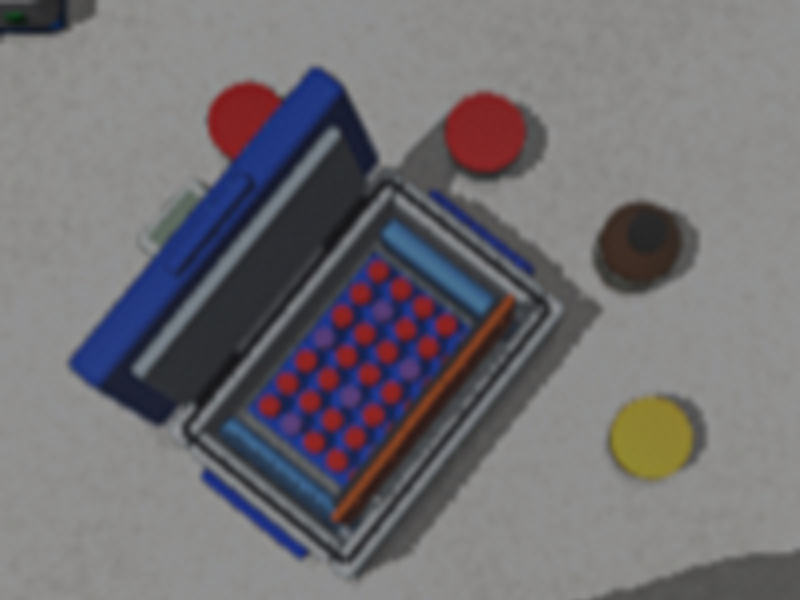

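View pics/scenez.png

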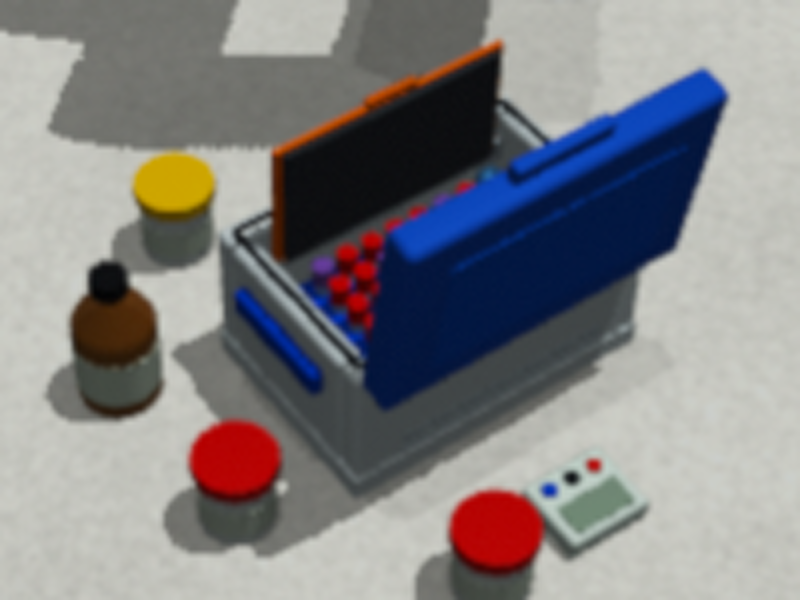

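```bash
cat > h.py <<'E'
import numpy as np, cv2
from scipy.spatial.transform import Rotation as R
def proj(c,P):
    f=240/np.tan(np.radians(c['vertical_fov'])/2)
    K=np.array([[f,0,c['cx']],[0,f,c['cy']],[0,0,1.]])
    Rc=R.from_quat(c['rotation']).as_matrix().T
    p,_=cv2.projectPoints(np.array(P,float),cv2.Rodrigues(Rc)[0],-Rc@c['position'],K,c['dist']); return p[:,0]
def ray(c,uv,z):
    f=240/np.tan(np.radians(c['vertical_fov'])/2)
    K=np.array([[f,0,c['cx']],[0,f,c['cy']],[0,0,1.]])
    n=cv2.undistortPoints(np.array([[uv]],float),K,c['dist'])[0,0]
    d=R.from_quat(c['rotation']).as_matrix()@np.r_[n,1]
    return c['position']+d*(z-c['position'][2])/d[2]
def W(p,P):
    P=np.atleast_2d(P);c,s=np.cos(p[2]),np.sin(p[2])
    return np.c_[p[0]+c*P[:,0]-s*P[:,1],p[1]+s*P[:,0]+c*P[:,1],P[:,2]]
def lid(th,r,n,y): return [.0875-r*np.cos(th)+n*np.sin(th),y,.13+r*np.sin(th)+n*np.cos(th)]
def flap(ph,r,n,y): return [-.058+r*np.cos(ph)-n*np.sin(ph),y,.1+r*np.sin(ph)+n*np.cos(ph)]
E
cat > fit.py <<'E'
from h import *
from rig import arm
from scipy.optimize import least_squares
ct,cs=arm.get_calibration("top"),arm.get_calibration("scene")
T=np.array([[397,178],[562,307],[345,575],[75,362],[317,68],[515,297],[338,520]])/4+[210,170]
S=np.array([[225,235],[358,492],[632,342],[228,345],[727,92],[400,255],[500,42],[277,150]])/4+[230,170]
def mod(v):
    th,ph=v[3:]
    t=[[.0875,-.13,.13],[-.0875,-.13,.13],[-.0875,.13,.13],lid(th,.175,.031,.13),lid(th,.175,.031,-.13),flap(ph,.116,0,-.1),flap(ph,.116,0,.1)]
    s=[[-.0875,-.13,.13],[.0875,-.13,0],[.0875,.13,0],[-.0875,-.13,0],lid(th,.175,.031,.13),lid(th,.175,.031,-.13),flap(ph,.116,0,.1),flap(ph,.116,0,-.1)]
    return proj(ct,W(v,t)),proj(cs,W(v,s))
def res(v):
    a,b=mod(v); return np.r_[(a-T).ravel(),(b-S).ravel()]
r=least_squares(res,[.5,0,.9,1.6,1.5],loss='soft_l1')
print(r.x.round(4)); print(res(r.x).reshape(-1,2).round(1).tolist())
for n,c,uv,z in[("cupR1",ct,(248,122),.07),("cupR2",ct,(487,133),.07),("cupY",ct,(651,437),.07),("bottle",ct,(648,232),.125),("timer",ct,(180,215),.02)]:
    w=ray(c,np.array(uv)/4+[210,170],z); d=w[:2]-r.x[:2]; cc,ss=np.cos(r.x[2]),np.sin(r.x[2])
    print(n,w.round(3),"case",(d@[cc,ss]).round(3),(d@[-ss,cc]).round(3))
E
python3 fit.py
```

```text
[0.5296 0.0102 0.8662 1.6757 1.5623]
[[-3.0, -4.5], [1.4, -0.1], [-0.3, 1.6], [-2.2, 0.7], [1.0, -1.3], [-0.0, -0.0], [-1.6, 0.2], [-2.7, -1.7], [-1.1, 2.0], [0.5, 0.1], [-1.6, 0.4], [0.4, -1.3], [0.6, -0.1], [0.6, -0.7], [-1.8, -0.1]]
cupR1 [0.73  0.101 0.07 ] case 0.199 -0.094
cupR2 [ 0.717 -0.086  0.07 ] case 0.048 -0.205
cupY [ 0.478 -0.206  0.07 ] case -0.198 -0.1
bottle [ 0.628 -0.203  0.125] case -0.099 -0.213
timer [0.666 0.161 0.02 ] case 0.203 -0.006
```

```bash
cat > ov.py <<'E'
from h import *
def overlay(img,c,v,out,box,k=4):
    th,ph=v[3],v[4]; x0,y0,x1,y1=box
    im=cv2.resize(img[y0:y1,x0:x1],None,fx=k,fy=k,interpolation=cv2.INTER_CUBIC)
    def poly(P,col):
        p=proj(c,W(v,P)); p=((p-[x0,y0]+.5)*k).astype(np.int32); cv2.polylines(im,[p.reshape(-1,1,2)],True,col,1,cv2.LINE_AA)
    q=[(-1,-1),(1,-1),(1,1),(-1,1)]
    poly([[.0875*a,.13*b,.13] for a,b in q],(0,255,255)); poly([[.0875*a,.13*b,0] for a,b in q],(0,255,0))
    poly([[.0675*a,.11*b,.13] for a,b in q],(0,255,255))
    poly([lid(th,r,.031,y) for r,y in[(0,-.13),(.175,-.13),(.175,.13),(0,.13)]],(255,255,0))
    poly([lid(th,r,.001,y) for r,y in[(0,-.13),(.175,-.13),(.175,.13),(0,.13)]],(255,0,255))
    poly([flap(ph,r,.003,y) for r,y in[(0,-.1),(.116,-.1),(.116,.1),(0,.1)]],(255,255,255))
    cv2.imwrite(out,im)
if __name__=="__main__":
    from rig import arm
    v=[0.5296,0.0102,0.8662,1.6757,1.5623]
    overlay(cv2.imread("pics/top0.png"),arm.get_calibration("top"),v,"pics/ovt.png",(210,170,410,320))
    overlay(cv2.imread("pics/scene0.png"),arm.get_calibration("scene"),v,"pics/ovs.png",(230,170,430,320))
E
python3 ov.py
```

```text
(no output)
```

View pics/ovt.png

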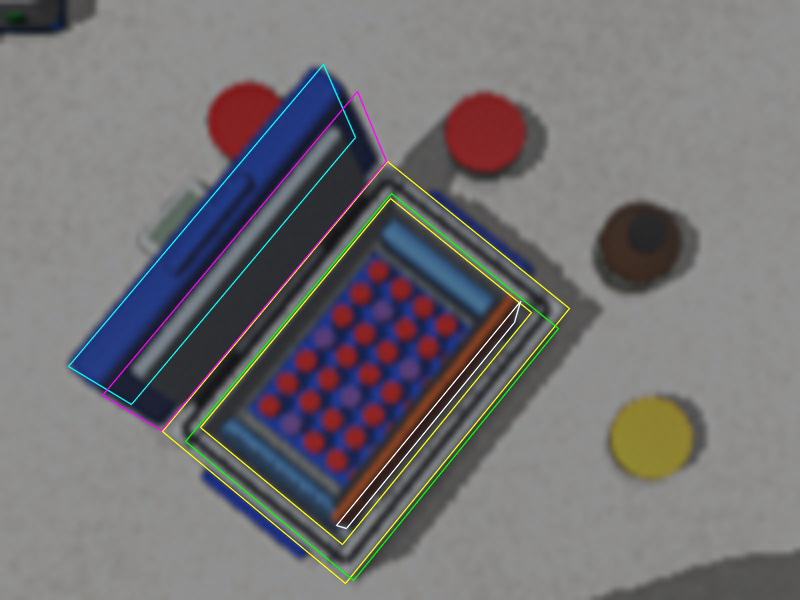

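View pics/ovs.png

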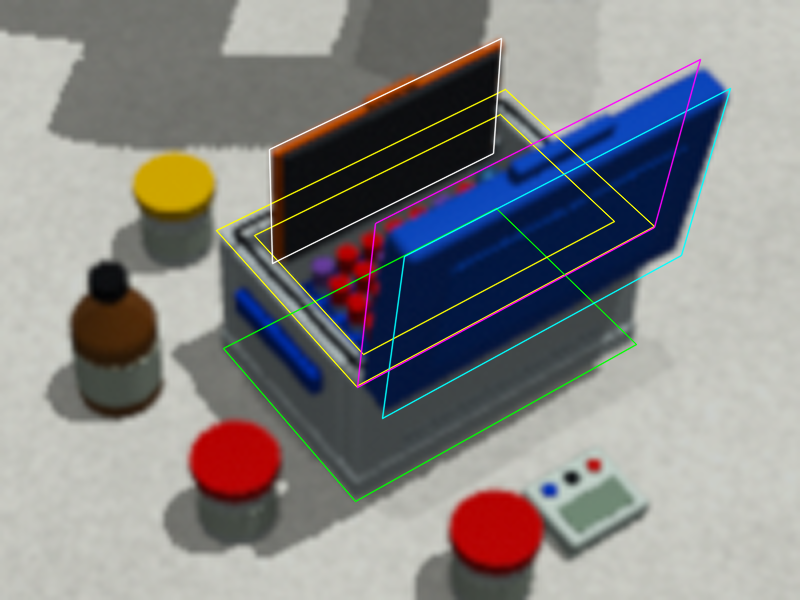

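The overlay fits to about 5 mm: case at (0.53, 0.01), yaw 0.866, flap about 1.56 rad, lid about 1.67 rad. Next I'll close the fingers and move to a point above and behind the flap, then check from the wrist camera.

```bash
cat >> h.py <<'E'
V=np.array([0.5296,0.0102,0.8662,1.6757,1.5623])
a=V[2]+np.pi
Q=R.from_matrix(np.array([[np.cos(a),np.sin(a),0],[np.sin(a),-np.cos(a),0],[0,0,-1]])).as_quat()
def tcp(x,z,y=0.): # fingertip centre in case frame, height z
    p=W(V,[x,y,z])[0]; p[2]+=.025; return p
E
python3 - <<'E'
from h import *
from rig import arm
import ov
print("ik",[arm.ik(tcp(*q),Q) for q in[(-.1,.37),(-.1,.18),(.022,.1),(.19,.37),(.19,.28),(-.06,.161)]])
arm.set_gripper(0.0)
p=arm.observe()['position']; arm.move_l([p[0],p[1],.36],.2)
arm.reach(tcp(-.10,.37),Q)
s=arm.observe(); print(s['clock'],s['position'],s['joint_pos'],s['grip_width'])
c=arm.get_calibration("wrist"); im=arm.get_image("wrist"); cv2.imwrite("pics/w1.png",im)
ov.overlay(im,c,V,"pics/w1o.png",(0,0,640,480),1)
cv2.imwrite("pics/s1.png",arm.get_image("scene"))
E
```

```text
ik [array([-3.94640623e-01, -1.44148600e-01,  1.67634434e+00, -4.44089210e-16,
        1.60939692e+00, -2.83163695e+00]), array([-3.94640623e-01,  5.49683475e-03,  1.92276503e+00, -4.44089210e-16,
        1.21333079e+00, -2.83163695e+00]), array([-1.68528091e-01,  2.82070297e-01,  1.79143552e+00, -4.44089210e-16,
        1.06808684e+00, -2.60552442e+00]), array([ 5.65794947e-02,  3.27450296e-01,  1.16860427e+00, -4.44089210e-16,
        1.64553809e+00, -2.38041683e+00]), array([ 5.65794947e-02,  3.63227607e-01,  1.29784441e+00, -4.44089210e-16,
        1.48052063e+00, -2.38041683e+00]), array([-3.14009363e-01,  8.26746010e-02,  1.88477257e+00, -4.44089210e-16,
        1.17414548e+00, -2.75100569e+00])]
4.325 [ 0.46478978 -0.06639497  0.39471548] [-3.95425463e-01 -1.43666232e-01  1.67647054e+00 -1.18902237e-04
  1.60927506e+00 -2.83115999e+00] 0.00045878884076550237
```

View pics/w1o.png

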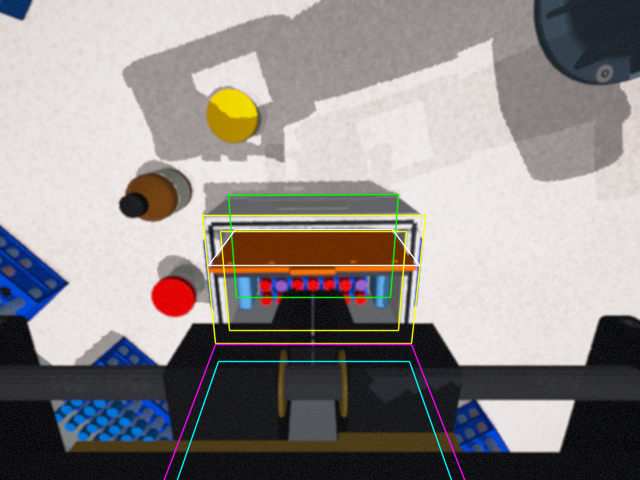

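View pics/s1.png

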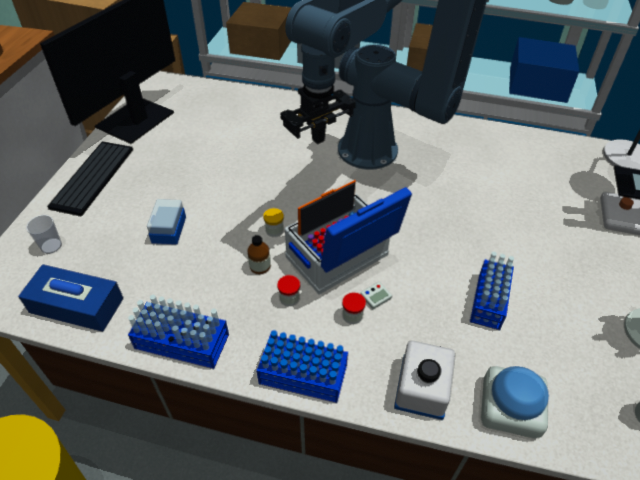

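The wrist view agrees with the model to about 5 px (about 5 mm), and the flap's free edge is at row 267 against 265 predicted. Now I'll descend behind the flap and fold it.

```bash
python3 - <<'E'
from h import *
from rig import arm
f=lambda:arm.observe()['ft_force'].round(1)
arm.move_l(tcp(-.10,.18),.15,Q); print("down",f(), arm.observe()['clock'])
f0=arm.observe()['ft_force']
r=.08
for ph in np.radians([88,75,62,50,40,30,22,14,8]):
    P=flap(ph,r,.0045,0); arm.move_l(tcp(P[0]-.009,P[2]),.12)
    print(round(np.degrees(ph)),(arm.observe()['ft_force']-f0).round(1))
for z in np.arange(.110,.094,-.002):
    arm.move_l(tcp(-.058+r-.009,z),.05); d=(arm.observe()['ft_force']-f0).round(1); print(round(z,3),d,arm.observe()['position'][2].round(4))
    if d[2]>10: break
print(arm.observe()['clock'])
for n in("scene","top"): cv2.imwrite(f"pics/{n}2.png",arm.get_image(n)[170:330,210:430] if n=="top" else arm.get_image(n)[100:320,200:440])
E
python3 -c "
import cv2
for n in('scene','top'):
  p=f'pics/{n}2.png';a=cv2.imread(p);cv2.imwrite(p,cv2.resize(a,None,fx=2.7,fy=2.7,interpolation=cv2.INTER_CUBIC))"
```

```text
down [1.  0.4 0.3] 5.8417
88 [-0.7 -0.4 -1.4]
75 [-1.5  0.4 -0.3]
62 [-0.7  0.6 -0.6]
50 [-0.2 -0.6 -0.4]
40 [-0.4  0.  -0.2]
30 [-1.  -0.2  0.1]
22 [-0.7  0.1 -0.7]
14 [-1.1 -0.4 -0.6]
8 [-0.5  0.5  0.1]
0.11 [-1.5 -0.8  0.1] 0.1346
0.108 [-0.4 -0.8  0.6] 0.1329
0.106 [-1.2 -0.4 -0.5] 0.1309
0.104 [-1.3 -1.2 -0.7] 0.1288
0.102 [-6.4  1.1 11.1] 0.1283
9.6917
```

View pics/scene2.png

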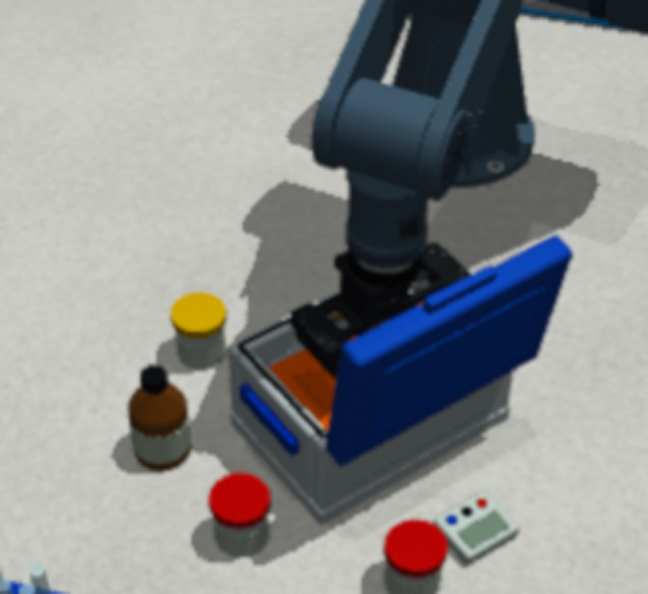

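The fingertip stopped at 0.103 m under 11 N, which is the given height of the folded top. I'll press slightly more, retreat and check the flap, then go round behind the lid.

```bash
python3 - <<'E'
from h import *
from rig import arm
arm.move_l(tcp(.013,.1005),.03); s=arm.observe(); print(s['ft_force'].round(1),s['position'][2]); arm.pause(.3)
arm.move_l(tcp(.013,.125),.1); arm.move_l(tcp(-.05,.22),.2);arm.move_l(tcp(-.10,.38),.25)
import ov
im=arm.get_image("wrist"); v=V.copy(); v[4]=0
ov.overlay(im,arm.get_calibration("wrist"),v,"pics/w3.png",(0,0,640,480),1)
print(arm.observe()['clock'])
E
```

```text
[-10.5   0.5  22.7] 0.12817926088870743
12.3167
```

View pics/w3.png

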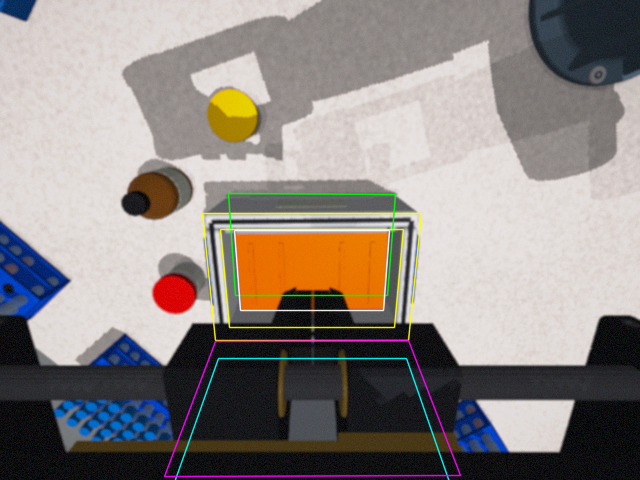

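The flap lies flat with its ribbed face up, filling the predicted outline at rows 233–310, and the case hasn't moved. Now the lid.

```bash
python3 - <<'E'
from h import *
from rig import arm
arm.move_l(tcp(.20,.38),.2); arm.move_l(tcp(.20,.285),.15)
f0=arm.observe()['ft_force']; print(arm.observe()['position'],tcp(.2,.285),arm.observe()['clock'])
r=.15
for th in np.radians([95,85,75,65,55,45,35,26,18,11,5]):
    P=lid(th,r,.031,0); arm.move_l(tcp(P[0]+.009,P[2]),.08)
    print(round(np.degrees(th)),(arm.observe()['ft_force']-f0).round(1))
for z in np.arange(.168,.150,-.002):
    arm.move_l(tcp(.0875-r+.009,z),.04); d=(arm.observe()['ft_force']-f0).round(1); print(round(z,3),d,arm.observe()['position'][2].round(4))
    if d[2]>15: break
arm.pause(.2);print(arm.observe()['clock'])
a=arm.get_image("scene")[100:320,200:440]
cv2.imwrite("pics/s4.png",cv2.resize(a,None,fx=2.7,fy=2.7,interpolation=cv2.INTER_CUBIC))
E
```

```text
[0.65963533 0.16245112 0.3113356 ] [0.65914527 0.16257462 0.31      ] 14.75
95 [1.1 1.5 1.2]
85 [ 0.1  1.8 -0.3]
75 [-0.6  1.2 -0.3]
65 [-0.2  0.8  0.7]
55 [0.2 2.2 0.9]
45 [0.  1.7 0.8]
35 [-0.   1.2  1.1]
26 [-1.1  1.5  0.8]
18 [-0.1  1.2 -0.1]
11 [0.2 1.7 0.4]
5 [-0.3  1.7  1. ]
0.168 [0.3 1.7 0.7] 0.1928
0.166 [0.4 1.5 0.3] 0.191
0.164 [-1.  1.  1.] 0.1889
0.162 [-0.5  0.4  1. ] 0.1868
0.16 [-7.2  2.9 12.7] 0.1863
0.158 [-13.2   3.7  28.3] 0.1862
21.9167
```

View pics/s4.png

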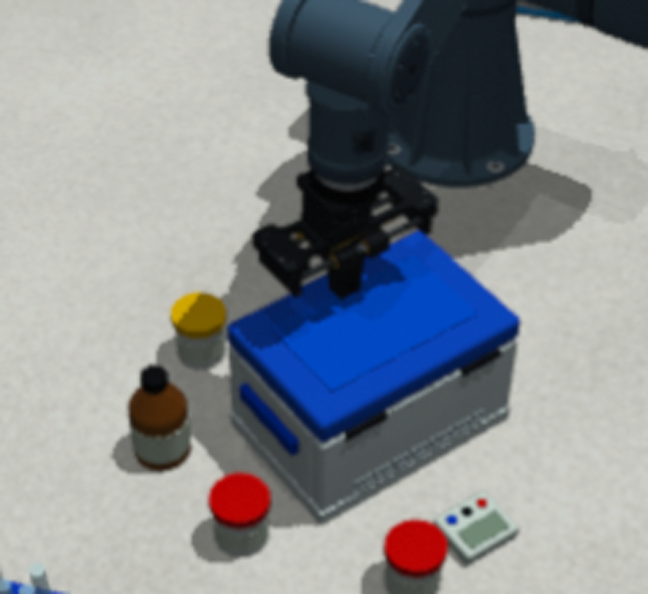

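The lid is down: contact is at 0.161 m, the expected shut height, and it holds firm under 28 N. I'll lift clear, do a last check and hand in.

```bash
python3 - <<'E'
from h import *
from rig import arm
import ov
arm.move_l(tcp(-.0535,.30),.15); arm.pause(.3)
v=V.copy(); v[3:]=0
ov.overlay(arm.get_image("scene"),arm.get_calibration("scene"),v,"pics/s5.png",(230,170,430,320))
ov.overlay(arm.get_image("wrist"),arm.get_calibration("wrist"),v,"pics/w5.png",(0,0,640,480),1)
print(arm.observe()['clock'])
E
```

```text
23.4667
```

View pics/s5.png

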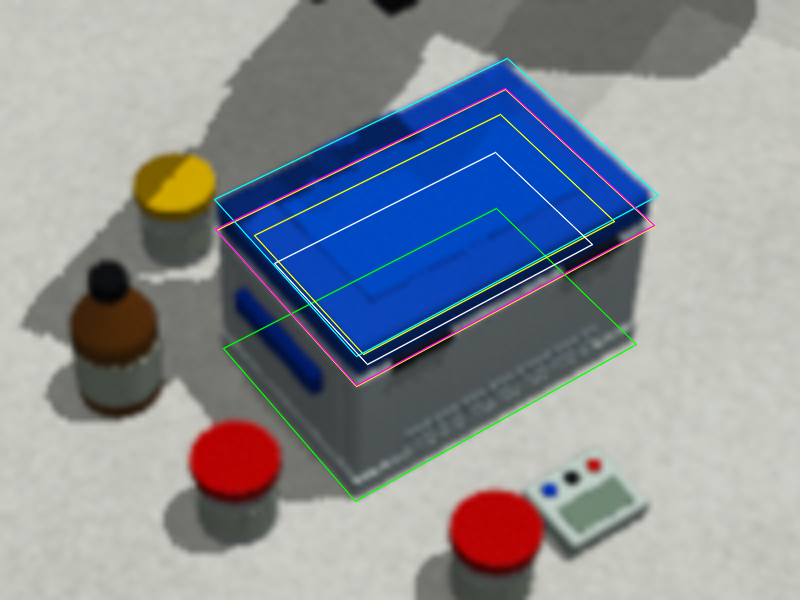

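View pics/w5.png

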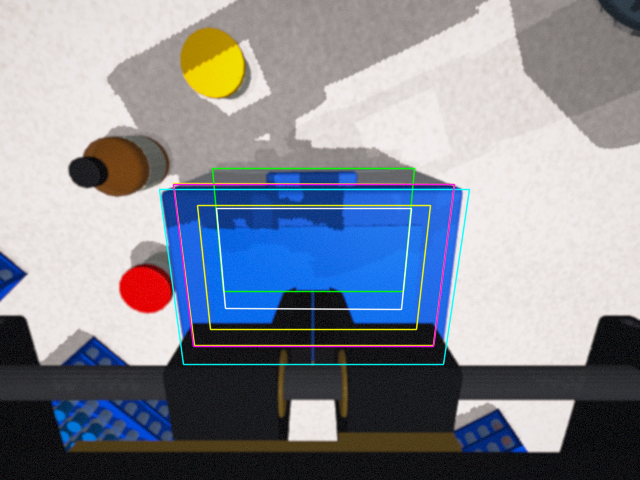

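The lid matches the shut outline (top corners at (510,60) and (655,195) in the scene crop). The case and the cups, bottle and timer are at the same pixels as at the start.

```bash
python3 - <<'E'
from rig import arm
arm.job_done(); print(arm.observe()['clock'])
E
```

```text
the job is handed in; nothing more can be done
the job is handed in; nothing more can be done
```

The orange flap is folded flat on the tube caps and the blue lid is shut over it. I pushed both with the closed fingertips, gripping nothing. I handed the job in about 23.5 s into the 51 s limit; no verdict is reported.

- **Flap:** the fingertip met it at 0.103 m, the given height of the folded flap, and it held firm under 23 N. The wrist picture then showed it flat inside the predicted outline.
- **Lid:** the fingertip met it at 0.161 m, the given height of the shut lid, and it held firm under 28 N. The last overlay matched the shut outline.
- **Surroundings:** by eye, the case, the three cups, the bottle and the timer are where they started. The tube rack and tip box stand away from where I worked, and I didn't measure them individually. The arm ended about 14 cm above the lid, touching nothing.

**Mismatch:** my fitted case position disagreed with the pictures by up to about 5 mm at some corners, probably because the edges are rounded. The first fit was off by more (about 5 px) at one rim corner. Neither affected the pushes.

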